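# Plug the open fermenter port with the sprung tongs

## Task

The fermenter's lid has one port still open: close it with the sterile blanking plug from the rack (the one with the plain round stem), handling the plug only with the sprung tongs, never with the fingers. Carry it over in the tongs, feel for the bore (tightening the clamp has dragged the lid round a little), press it down until its flange sits flush on the rim, bed the seal with a steady push of about 15 N for a second (no more than 30 N: the lid stands on glass), and let go. Then stand the tongs back in their stand, tips down, and leave everything else where it is.

Things in the scene. Friction and masses are not known exactly. Their poses are not given: they have to be found in the camera images.
- tongs: Sprung steel tongs, 134 mm tall, upright in the stand, spring bow on top, tips down, z up. Origin: on the mid-line at the tips' lower ends. The legs (strips 14 mm wide, 3 mm thick) lie at +y and -y, hinged 130 mm above the tips, and close along y. The tips bear V-shaped jaws 14 mm high, 16 mm wide (x). 72 g.
- tongs_grip (a point): Mid-line of the tongs, 94 mm above the tips, between the legs' ribbed outer grip plates (22 mm wide along x, 74 to 114 mm above the tips), to be taken from above. Width over the plates' lower edges and gap between the jaws: free 41 and 36 mm; 35 and 26 mm; 29 and 12 mm (shut on the plug's stem, plates then parallel).
- tongs_left (a joint): Squeeze of each leg (both move alike), rad: 0 sprung open, about 0.05 at 35 mm over the plates, 0.108 shut on a 12 mm stem, 0.15 jaws shut empty. The spring pushes each plate out: 3.5 N at 35 mm, so the open tongs still hang between the fingers; 11 N at 29 mm. A grip of about 40 N holds the stem firmly; opened beyond 41 mm the tongs drop out.
- plug: Blanking plug, bare steel, 35 g, upright in one of the rack's holes: body 14 mm in diameter, 16 mm long, end just chamfered; flange 27 mm in diameter, 4 mm thick; plain round stem 12 mm in diameter, 17 mm tall. Origin: centre of the lower end, z up; flange top at z = 20 mm, stem top at 37 mm. The jaws can rest on the flange beside the stem and press through it.
- plug_flange (a point): Centre of the underside of the plug's flange (16 mm above the foot, z up the stem).
- rack: White plastic rack, 64 x 172 x 30 mm, fixed, for three fittings in a row along its y, 56 mm apart, in 18 mm holes; origin at the centre of its underside. The fittings' flanges rest on its top. Which hole holds the plug varies.
- fermenter: 1 L glass fermenter, fixed: white dock 170 mm in diameter, glass, round steel lid 150 mm in diameter, its top 130 mm above the table, a black square motor in the lid's middle up to 189 mm, ports 48 mm from the axis; four bear fittings (up to 175 mm), the one near +y is open. Origin: on the axis, at the table. Tightening the clamp has dragged the lid 0.08 to 0.40 rad round, anticlockwise from above.
- port_nominal (a point): Centre of the open port's rim (150 mm up) if the lid had not been dragged round; really it lies 0.08 to 0.40 rad (4 to 19 mm) on, anticlockwise on the 48 mm arc. Steel ferrule 20 mm tall, flat face 44 mm across, bore 15.5 mm; 3 to 9 mm down four sprung black lips reach 2 mm in: passing them takes 1 to 4 N. At the rim the force rises steeply: hold 15 N for 1 s; over 30 N is forcing it.
- stand: Tongs stand, bent steel, fixed: an upright pocket on a foot plate 70 x 104 mm. Origin: centre of its underside; y is the long way of the pocket, along which the tongs' legs lie. Pocket 22 mm (x) by 60 mm (y) inside, rim 62 mm above the table.
- stand_floor (a point): Centre of the pocket's floor, 8 mm above the table and 54 mm below the rim, where the tongs' tips stand.
- barb_fitting: Steel hose-barb fitting in the rack: same body and flange as the plug, with a ridged stem 32 mm tall. Origin at the underside. Leave alone.
- hex_fitting: Steel fitting with a hexagonal head 22 mm across and 12 mm tall, in the rack. Origin at the underside. Leave alone.
- sample_bottle: Glass sample bottle, 56 mm in diameter, 105 mm tall, origin at the base. Leave alone.
- beaker: Glass beaker, 64 mm in diameter, 75 mm tall, origin at the base. Leave alone.
- dish: Clear dish with lid, 92 mm in diameter, 17 mm tall, origin at the base. Leave alone.
- wrench: Steel wrench lying on the table, 160 mm long, along its x. Leave alone.
- seal_ring: Flat dark ring, 66 mm in diameter, 8 mm tall, origin at the base. Leave alone.

How it is judged:
By the outcome, as a careful person would: the job done as asked, in the order asked, and still so for the second after the job is handed in, with the robot touching nothing.
It also fails if it takes over 72 s, if anything falls off the work surface, if the arm or the gripper's body presses on something with over 40 N, if the wrist force passes 120 N, or if a joint passes its speed limit or range.

## Robot

A 7-joint arm with a two-finger parallel gripper is mounted at the origin on the work surface. World frame = base frame: x ahead of the robot, y to its left, z up, the work surface at z = 0. Lengths are in m, angles in degrees, forces in N, time in s.
With the tool pointing down it reaches from about 0.4 to 0.85 m from the base axis. Payload 4.5 kg.
Tool frame: the origin (TCP) lies at the centre of the arm's flange, where the gripper is bolted on; the fingertips stand robot.tip_extent ahead of it and the grasp point (between the pads) lies 155 mm ahead of it (robot.tip_extent is the distance from the TCP to the fingertips, in m); z points along the fingers, y is the line along which they close (so a half turn about z gives the same grasp; the last joint's range is limited). The gripper opens to 85 mm and grips with 20 to 120 N. Pads are 22 mm wide; open, the fingers measure 114 mm over their backs; the gripper's body (76 mm by 85 mm) begins 54 mm behind the grasp point. The pads swing forward as they close: fully open they stand 13 mm farther back than shut.
Start: joints at [-61.261, 39.483, -11.15, 89.685, 9.013, 51.709, -12.324], TCP at [0.282, 0.558, 0.405] pointing down, gripper open.
Joint ranges: [-172.22, 172.22], [-26.19, 119.32], [-84.43, 86.54], [7.71, 146.69], [-57.33, 237.33], [2.42, 119.75], [-152.13, 152.13]. Speed limits (degrees/s): [147.25, 147.25, 180, 180, 180, 180, 180].

## Interface

Orientations are given as a 3x3 rotation matrix whose columns are the frame's x, y, z axes.
In Python, from station import sense, cams, ticket, robot gives the robot as it stands.
- The arm moves only by the shell command python3 -m handwheel 'ROWS'. ROWS is JSON, a list of rows, each an object of numbers: "hand": the closure, from 0 (fully open) to 1 (shut); "x", "y", "z": the shift along the tool's x, y, z each as a share of 10 cm, from -1 to 1; "roll": the turn about the tool's z as a share of pi rad, from -1 to 1. In form: [{"hand": .., "x": .., "y": .., "z": .., "roll": ..}, ...]. A call has 1 to 8 rows; each row is the pose to reach, as a shift and turn from the pose commanded when the call began, along the tool's axes at that moment, turning the shorter way round; what a row does not reach only later rows make up. A row lasts 1/10 s, in which the tool goes at most 50 mm and 8.59 degrees, less where a joint would pass 70% of its speed; a pose out of reach is approached as far as the arm can. A call with a number of a shift or a turn outside -1 to 1 is refused whole. A call with a gripper value outside its range is refused whole. The fingers move at their own pace and stop on an object; the grip force is fixed at half the most. Time passes only in rows, so rows that repeat a pose let the fingers close. It gives the time, the measured TCP pose, the force, the opening and the grip force at its end, in the units of the state.
- sense(): the state, without advancing time (a new reading comes with each control period).
- cams.grab_frame(name): name is "side" or "top" or "wrist"; returns the picture (480x640x3 uint8, blue, green, red); there is no depth.
- cams.camera_model(name): a dict with "K" (3x3 intrinsics, pixels), "extrinsics" (4x4, takes a point from world to camera coordinates); the wrist camera has in their place "hand_eye" (4x4, takes a point from camera to tool coordinates, whose origin is the TCP and whose axes are the flange's). Camera axes: x right, y up, looking along -z (the intrinsics and any distortion apply to the point x, -y, -z); pixel columns grow to the right and rows downward; lengths in m; the calibration is good to about 2 mm. A picture is of the moment at which its call begins: read the wrist's pose just before it. camera_model takes no time and is no camera call.
- ticket.sign_off(): hands the job in; it is judged then, once.
The state is a dict: "clock": time; "qpos": joint angles; "qvel": joint speeds; "joint_torque": joint torques, N m; "ee_pos": TCP position; "tcp_rot": TCP orientation; "wrist_force": force on the tool from outside, world axes, zero at the start; "torque": the same for the moment, N m; "finger_gap": finger opening in m; "grip_force": force on a finger pad.
Only numpy, scipy, OpenCV 4.12 (cv2) and the standard library are available. Lean on these libraries where they do the work, as an engineer would, in place of code of your own. Each camera call takes 0.05 s, during which the arm holds its last target. There are 200 camera calls.

## Working session

There is one attempt and no reset: what is moved stays moved. The work goes in short steps, Python scripts to look and compute and a shell command to move; the robot and the scene stay as the last step left them, time stands still between calls to the robot, and variables do not carry over. Pictures are saved under pics/ and viewed, at most 11 in all, crops included, and the job is handed in when it is done.

```bash
mkdir -p pics; ls
cat > h.py <<'E'
import numpy as np,cv2
from station import sense,cams,ticket,robot
def model(n):
    m=cams.camera_model(n);K=np.array(m["K"])
    if n=="wrist":
        s=sense();T=np.eye(4);T[:3,:3]=s["tcp_rot"];T[:3,3]=s["ee_pos"]
        C=T@np.array(m["hand_eye"])
    else: C=np.linalg.inv(np.array(m["extrinsics"]))
    return K,C,m
def ray(K,C,u,v,z):
    d=np.linalg.inv(K)@[u,v,1];d=C[:3,:3]@[d[0],-d[1],-d[2]]
    o=C[:3,3];return o+d*(z-o[2])/d[2]
def proj(K,C,p):
    q=np.linalg.inv(C)@np.r_[p,1];a=K@[q[0],-q[1],-q[2]];return a[:2]/a[2]
E
python3 - <<'E'
from h import *
for n in("top","side","wrist"):
    K,C,m=model(n);print(n,K.tolist(),C.round(3).tolist(),[k for k in m]);cv2.imwrite(f"pics/{n}0.png",cams.grab_frame(n))
print(sense(),robot.tip_extent)
E
```

```text
pics
top [[568.2786718514313, 0.0, 316.0705757059739], [0.0, 568.2786718514313, 236.2524690419378], [0.0, 0.0, 1.0]] [[-0.01, 0.983, -0.186, 0.378], [-1.0, -0.013, -0.012, 0.021], [-0.014, 0.186, 0.983, 1.117], [0.0, 0.0, 0.0, 1.0]] ['K', 'extrinsics']
side [[602.9844849903167, 0.0, 311.7409435130831], [0.0, 602.9844849903167, 242.21492386491028], [0.0, 0.0, 1.0]] [[0.899, 0.258, -0.353, 0.134], [-0.437, 0.551, -0.711, -0.86], [0.011, 0.793, 0.609, 0.856], [0.0, 0.0, 0.0, 1.0]] ['K', 'extrinsics']
wrist [[391.50871979797876, 0.0, 316.7957141784812], [0.0, 391.50871979797876, 239.9074353835822], [0.0, 0.0, 1.0]] [[0.451, -0.851, -0.269, 0.213], [0.892, 0.43, 0.137, 0.594], [-0.001, -0.302, 0.953, 0.372], [0.0, 0.0, 0.0, 1.0]] ['K', 'hand_eye']
{'clock': 0.15, 'qpos': array([-61.26127668,  39.52240613, -11.1472718 ,  89.73034835,
         9.01472457,  51.70848533, -12.32441918]), 'qvel': array([-0.03644011, -0.07534788,  0.01434954, -0.26971271, -0.12905519,
       -0.03733418, -0.04297531]), 'joint_torque': array([-1.57489453e-04, -5.39928997e+01, -1.26816798e+00, -1.58717644e+01,
        9.22584033e-03,  6.49859037e-03, -7.32843205e-06]), 'ee_pos': array([0.28171851, 0.55763516, 0.40406989]), 'tcp_rot': array([[-8.92617384e-01,  4.50814741e-01, -5.24036218e-04],
       [ 4.50815032e-01,  8.92616476e-01, -1.27825131e-03],
       [-1.08491169e-04, -1.37723274e-03, -9.99999046e-01]]), 'wrist_force': array([-0.033009  ,  0.66559287, -1.03256219]), 'torque': array([-0.01081745,  0.0093265 ,  0.03216771]), 'grip_force': 0.0, 'finger_gap': 0.08523758971527022} 0.1734
```

View pics/top0.png

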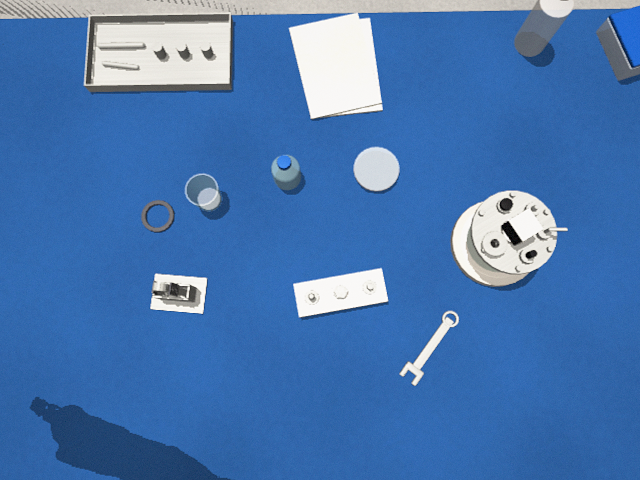

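View pics/side0.png

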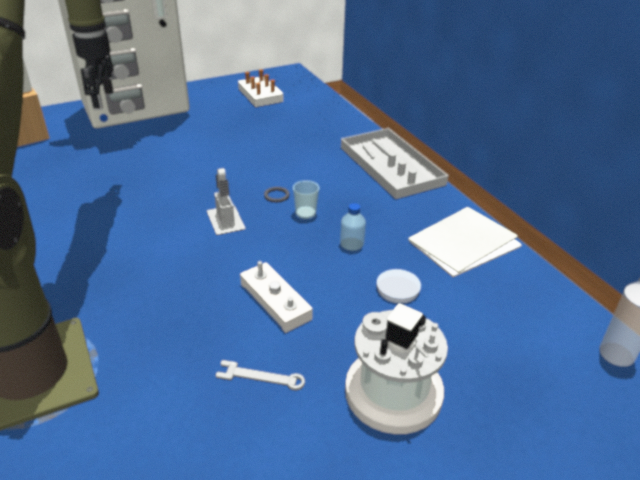

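The top view shows the stand with tongs at (178,293) and the rack at (341,293): barb at (312,297), hex at (341,292), probable plug at (370,286). It also shows the fermenter lid at (513,232) with the open port at (494,244). The side view agrees on the order: tall barb nearest the stand, plug nearest the fermenter. I'll enlarge those regions next.

Run:
```python
from h import *
I=cv2.imread("pics/top0.png")
c=lambda u,v,w,h,s:cv2.resize(I[v:v+h,u:u+w],(w*s,h*s),interpolation=cv2.INTER_CUBIC)
a=c(145,265,66,50,6);b=c(290,262,100,60,4);d=c(448,185,120,105,5)
M=np.zeros((600,800,3),np.uint8)
M[:300,:396]=a;M[:240,400:800]=b
d=cv2.resize(d,(340,298));M[302:600,:340]=d
M[302:602,400:800]=c(270,140,133,100,3)[:298,:399].shape and 0
cv2.imwrite("pics/m1.png",M)
K,C,m=model("top")
for n,u,v,z in [("standplate",179,294,.003),("tongs top",178,291,.13),("rack",341,293,.03),("plug",370,286,.045),("barb",312,297,.045),("hex",341,292,.04),("lid",513,232,.13),("port",494,244,.15),("dock",499,244,.02)]:print(n,ray(K,C,u,v,z).round(4))
```

```text
standplate [0.4768 0.3052 0.003 ]
tongs top [0.4708 0.2748 0.13  ]
rack [ 0.4727 -0.0119  0.03  ]
plug [ 0.484  -0.0664  0.045 ]
barb [0.4645 0.0432 0.045 ]
hex [ 0.4738 -0.0117  0.04  ]
lid [ 0.5678 -0.3135  0.13  ]
port [ 0.5434 -0.2727  0.15  ]
dock [ 0.5655 -0.3219  0.02  ]
```

View pics/m1.png

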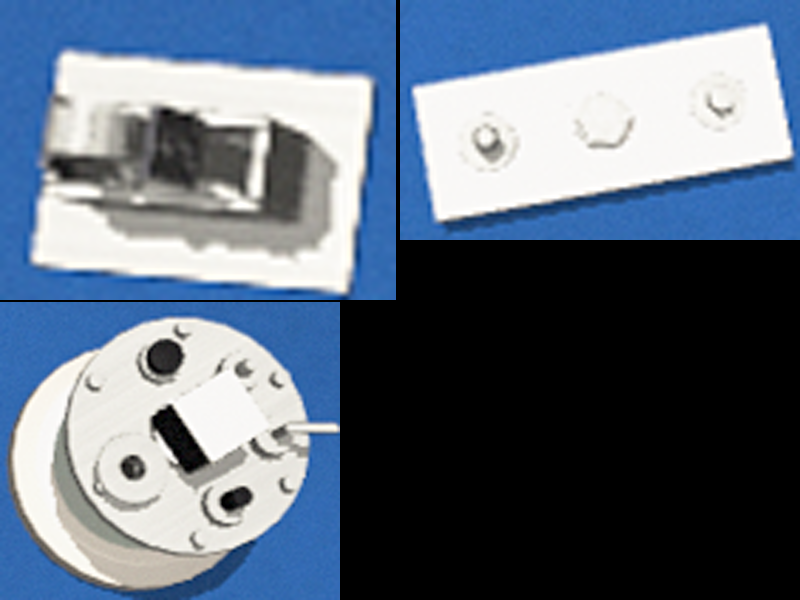

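```bash
cat >> h.py <<'E'
def plan(p,yaw):
    """moves (share units) to bring TCP to p with tool y at world yaw (deg, mod 180)"""
    s=sense();R=np.array(s["tcp_rot"]);d=R.T@(np.array(p)-s["ee_pos"])
    y=np.degrees(np.arctan2(R[1,1],R[0,1]));a=(yaw-y+90)%180-90
    print("shift",(d*10).round(3),"roll",round(-a/180,4),"yawnow",round(y,2),"j7",s["qpos"][6].round(1))
E
python3 - <<'E'
from h import *
K,C,m=model("top")
P=[ray(K,C,145+u/6,265+v/6,.004) for u,v in [(62,52),(372,76),(350,292),(33,263)]]
for i in range(4):
    d=P[i]-P[(i+1)%4];print(np.linalg.norm(d).round(4),np.degrees(np.arctan2(d[1],d[0])).round(1))
print(np.mean(P,0))
P=[ray(K,C,290+(u-400)/4,262+v/4,.03) for u,v in [(413,87),(768,25),(793,158),(438,220)]]
for i in range(4):
    d=P[i]-P[(i+1)%4];print(np.linalg.norm(d).round(4),np.degrees(np.arctan2(d[1],d[0])).round(1))
print(np.mean(P,0))
E
python3 -m handwheel '[{"hand":0,"x":-0.5,"y":-0.25,"z":0,"roll":0},{"hand":0,"x":-0.96,"y":-0.48,"z":0,"roll":0},{"hand":0,"x":-0.96,"y":-0.48,"z":0,"roll":0}]'
python3 -m handwheel '[{"hand":0,"x":-0.5,"y":-0.25,"z":0,"roll":0},{"hand":0,"x":-0.96,"y":-0.48,"z":0,"roll":0},{"hand":0,"x":-0.96,"y":-0.48,"z":0,"roll":0}]'
python3 -m handwheel '[{"hand":0,"x":-0.5,"y":-0.25,"z":0,"roll":-0.04},{"hand":0,"x":-0.96,"y":-0.48,"z":0,"roll":-0.08},{"hand":0,"x":-0.96,"y":-0.48,"z":0,"roll":-0.124},{"hand":0,"x":-0.96,"y":-0.48,"z":0,"roll":-0.124},{"hand":0,"x":-0.96,"y":-0.48,"z":0,"roll":-0.124}]'
python3 - <<'E'
from h import *
np.save("w1.npy",model("wrist")[1]);cv2.imwrite("pics/w1.png",cams.grab_frame("wrist"))
E
```

```text
0.103 84.9
0.0706 -4.4
0.1043 -95.8
0.0693 174.6
[0.47796934 0.30498291 0.004     ]
0.1731 99.3
0.0645 8.8
0.1712 -80.8
0.0644 -169.5
[ 0.47365413 -0.01155497  0.03      ]
clock: 0.45
ee_pos: [0.3512, 0.4656, 0.4041]
tcp_rot: [[-0.888, 0.46, 0.003], [0.46, 0.888, -0.007], [-0.006, -0.005, -1.0]]
wrist_force: [0.4, -0.0, -0.9]
finger_gap: 0.0855
grip_force: 0.0
clock: 0.75
ee_pos: [0.4147, 0.379, 0.4042]
tcp_rot: [[-0.887, 0.461, 0.003], [0.461, 0.887, -0.006], [-0.005, -0.005, -1.0]]
wrist_force: [0.5, -0.3, -0.1]
finger_gap: 0.0851
grip_force: 0.0
clock: 1.25
ee_pos: [0.4733, 0.3004, 0.4047]
tcp_rot: [[-0.997, 0.08, -0.001], [0.08, 0.997, 0.001], [0.001, 0.001, -1.0]]
wrist_force: [-0.6, 0.4, -0.8]
finger_gap: 0.0855
grip_force: 0.0
```

View pics/w1.png

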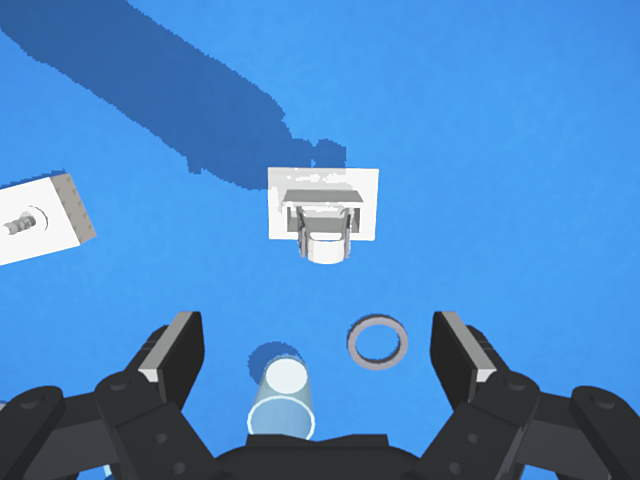

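The wrist view shows the foot plate corners at about (268,168), (379,168), (377,240) and (269,240), the pocket rim from (283,202) to (363,202), and the tongs' bow top at (325,252).

Run:
```python
from h import *
K,_,m=model("wrist");C=np.load("w1.npy");print(C.round(3))
P=[ray(K,C,u,v,.004) for u,v in [(268,168),(379,168),(377,240),(269,240)]]
for i in range(4):
    d=P[i]-P[(i+1)%4];print(np.linalg.norm(d).round(4),np.degrees(np.arctan2(d[1],d[0])).round(1))
c=np.mean(P,0);print(c)
for u,v,z in [(303,252,.138),(350,252,.138),(326,262,.138),(327,237,.142),(283,205,.062),(363,205,.062)]:print(u,v,ray(K,C,u,v,z).round(4))
# expected projections from stand centre c
for n,p in [("bow",[0,0,.142])]:
    print(proj(K,C,[c[0],c[1],.142]))
I=cv2.imread("pics/w1.png")[150:280,250:400];cv2.imwrite("pics/w1c.png",cv2.resize(I,None,fx=4,fy=4,interpolation=2))
```

```text
[[ 0.081 -0.95  -0.3    0.396]
 [ 0.997  0.077  0.023  0.308]
 [ 0.002 -0.301  0.954  0.373]
 [ 0.     0.     0.     1.   ]]
0.1037 -94.6
0.0706 176.5
0.1068 85.3
0.0706 -6.0
[0.47769932 0.30805794 0.004     ]
303 252 [0.4774 0.2928 0.138 ]
350 252 [0.4798 0.3226 0.138 ]
326 262 [0.4854 0.3069 0.138 ]
327 237 [0.4674 0.3087 0.142 ]
283 205 [0.4622 0.2755 0.062 ]
363 205 [0.4675 0.3401 0.062 ]
[327.10687871 252.70589136]
```

View pics/w1c.png

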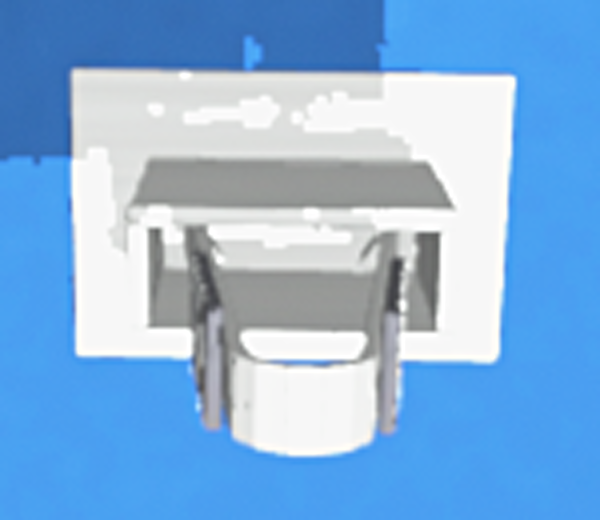

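```bash
python3 -c "
from h import *
plan([.478,.3075,.257],85.3)"
```

```text
shift [-0.048  0.066  1.477] roll 0.0011 yawnow 85.5 j7 32.9
```

```bash
python3 -m handwheel '[{"hand":0.2,"x":-0.05,"y":0.06,"z":0.3,"roll":0},{"hand":0.2,"x":-0.05,"y":0.06,"z":0.7,"roll":0},{"hand":0.2,"x":-0.05,"y":0.06,"z":0.98,"roll":0},{"hand":0.2,"x":-0.05,"y":0.06,"z":0.98,"roll":0}]'
python3 -m handwheel '[{"hand":0.2,"x":0,"y":0,"z":0.25,"roll":0},{"hand":0.2,"x":0,"y":0,"z":0.5,"roll":0},{"hand":0.2,"x":0,"y":0,"z":0.5,"roll":0},{"hand":0.2,"x":0,"y":0,"z":0.5,"roll":0}]'
python3 -m handwheel '[{"hand":0.45,"x":0,"y":0,"z":0,"roll":0},{"hand":0.45,"x":0,"y":0,"z":0,"roll":0},{"hand":0.45,"x":0,"y":0,"z":0,"roll":0},{"hand":0.45,"x":0,"y":0,"z":0,"roll":0},{"hand":0.45,"x":0,"y":0,"z":0,"roll":0}]'
```

```text
clock: 1.7
ee_pos: [0.4769, 0.306, 0.3035]
tcp_rot: [[-0.997, 0.076, -0.006], [0.076, 0.997, -0.004], [0.006, -0.004, -1.0]]
wrist_force: [0.0, -0.1, -0.4]
finger_gap: 0.0683
grip_force: 0.0
clock: 2.1
ee_pos: [0.4792, 0.3063, 0.258]
tcp_rot: [[-0.997, 0.077, 0.001], [0.077, 0.997, 0.001], [-0.001, 0.001, -1.0]]
wrist_force: [-0.1, 0.0, -0.3]
finger_gap: 0.0683
grip_force: 0.0
clock: 2.6
ee_pos: [0.4795, 0.305, 0.257]
tcp_rot: [[-0.997, 0.078, 0.0], [0.078, 0.997, 0.0], [-0.0, 0.0, -1.0]]
wrist_force: [0.3, 0.7, -0.3]
finger_gap: 0.0472
grip_force: 0.0
```

```bash
python3 -m handwheel '[{"hand":0.52,"x":0,"y":0.01,"z":0,"roll":0},{"hand":0.56,"x":0,"y":0.01,"z":0,"roll":0},{"hand":0.6,"x":0,"y":0.01,"z":0,"roll":0},{"hand":0.6,"x":0,"y":0.01,"z":0,"roll":0},{"hand":0.6,"x":0,"y":0.01,"z":0,"roll":0},{"hand":0.6,"x":0,"y":0.01,"z":0,"roll":0}]'
python3 -m handwheel '[{"hand":0.6,"x":0,"y":0,"z":-0.1,"roll":0},{"hand":0.6,"x":0,"y":0,"z":-0.2,"roll":0},{"hand":0.6,"x":0,"y":0,"z":-0.3,"roll":0},{"hand":0.6,"x":0,"y":0,"z":-0.3,"roll":0}]'
```

```text
clock: 3.2
ee_pos: [0.4796, 0.3064, 0.2571]
tcp_rot: [[-0.997, 0.078, 0.001], [0.078, 0.997, 0.001], [-0.001, 0.001, -1.0]]
wrist_force: [-0.1, 1.5, 5.7]
finger_gap: 0.0344
grip_force: 6.7
clock: 3.6
ee_pos: [0.4799, 0.3063, 0.2884]
tcp_rot: [[-0.997, 0.078, 0.002], [0.078, 0.997, 0.002], [-0.002, 0.002, -1.0]]
wrist_force: [0.5, 0.5, -0.7]
finger_gap: 0.0342
grip_force: 3.8
```

```bash
python3 -m handwheel '[{"hand":0.62,"x":0,"y":0,"z":-0.25,"roll":0},{"hand":0.63,"x":0,"y":0,"z":-0.5,"roll":0},{"hand":0.64,"x":0,"y":0,"z":-0.75,"roll":0},{"hand":0.64,"x":0,"y":0,"z":-1,"roll":0}]'
python3 -m handwheel '[{"hand":0.64,"x":-0.02,"y":-0.2,"z":0,"roll":0},{"hand":0.64,"x":-0.04,"y":-0.5,"z":0,"roll":0},{"hand":0.64,"x":-0.08,"y":-0.93,"z":0,"roll":0}]'
python3 -m handwheel '[{"hand":0.64,"x":-0.04,"y":-0.46,"z":0,"roll":0},{"hand":0.64,"x":-0.08,"y":-0.93,"z":0,"roll":0}]'
python3 -m handwheel '[{"hand":0.64,"x":-0.04,"y":-0.46,"z":0,"roll":0},{"hand":0.64,"x":-0.08,"y":-0.93,"z":0,"roll":0}]'
python3 -m handwheel '[{"hand":0.64,"x":-0.04,"y":-0.4,"z":0,"roll":0},{"hand":0.64,"x":-0.06,"y":-0.75,"z":0,"roll":0},{"hand":0.64,"x":-0.08,"y":-0.93,"z":0,"roll":0},{"hand":0.64,"x":-0.08,"y":-0.93,"z":0,"roll":0},{"hand":0.64,"x":-0.08,"y":-0.93,"z":0,"roll":0}]'
python3 - <<'E'
from h import *
np.save("w2.npy",model("wrist")[1]);cv2.imwrite("pics/w2.png",cams.grab_frame("wrist"))
plan([.484,-.066,.33],85.3)
E
```

```text
clock: 4.0
ee_pos: [0.4793, 0.3058, 0.3876]
tcp_rot: [[-0.997, 0.078, -0.001], [0.078, 0.997, -0.0], [0.0, -0.0, -1.0]]
wrist_force: [0.8, -0.2, -1.3]
finger_gap: 0.0308
grip_force: 6.1
clock: 4.3
ee_pos: [0.4797, 0.2137, 0.387]
tcp_rot: [[-0.997, 0.074, 0.001], [0.074, 0.997, 0.002], [-0.001, 0.002, -1.0]]
wrist_force: [0.1, -1.2, -1.0]
finger_gap: 0.0311
grip_force: 6.1
clock: 4.5
ee_pos: [0.4806, 0.1179, 0.3867]
tcp_rot: [[-0.997, 0.077, 0.0], [0.077, 0.997, -0.0], [-0.0, -0.0, -1.0]]
wrist_force: [1.9, 0.4, -0.4]
finger_gap: 0.0308
grip_force: 6.1
clock: 4.7
ee_pos: [0.4812, 0.0243, 0.3867]
tcp_rot: [[-0.997, 0.078, 0.0], [0.078, 0.997, -0.0], [-0.0, -0.0, -1.0]]
wrist_force: [0.8, 0.1, 0.4]
finger_gap: 0.0309
grip_force: 6.1
clock: 5.2
ee_pos: [0.4822, -0.0669, 0.3867]
tcp_rot: [[-0.997, 0.078, 0.0], [0.078, 0.997, 0.001], [-0.0, 0.001, -1.0]]
wrist_force: [0.4, 0.7, -1.5]
finger_gap: 0.0309
grip_force: 6.1
shift [-0.017  0.002  0.567] roll 0.0017 yawnow 85.61 j7 67.4
```

View pics/w2.png

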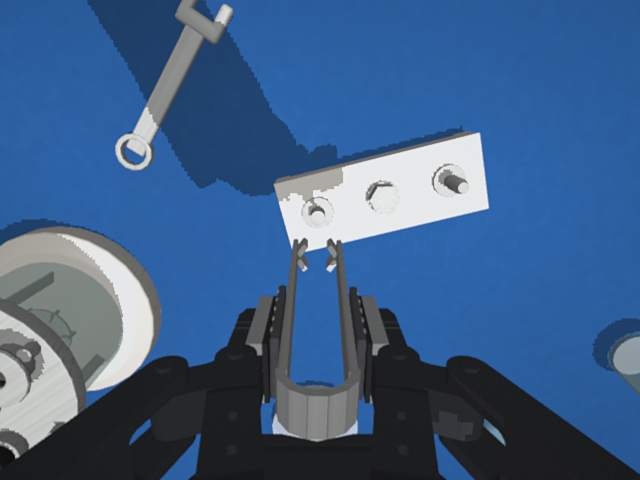

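The wrist view shows the short plain stem (the plug) at about (316,209) with its flange at (317,213), and the tongs' tips at about (303,268)/(333,268), mid-line u≈318.

Run:
```python
from h import *
K,_,m=model("wrist");C=np.load("w2.npy")
I=cv2.imread("pics/w2.png")[180:285,270:400];cv2.imwrite("pics/w2c.png",cv2.resize(I,None,fx=5,fy=5,interpolation=2))
for n,u,v,z in [("stemtop",316,209,.051),("flange",317,213,.034),("tipsL",299,241,.138),("tipsR",338,241,.138)]:print(n,ray(K,C,u,v,z).round(4))
s=sense();p=s["ee_pos"]+s["tcp_rot"]@np.array([0,0,.249]);print(p,proj(K,C,p))
```

```text
stemtop [ 0.4754 -0.0655  0.051 ]
flange [ 0.4828 -0.0653  0.034 ]
tipsL [ 0.4735 -0.0752  0.138 ]
tipsR [ 0.4753 -0.0526  0.138 ]
[ 0.48237659 -0.06582264  0.137748  ] [316.31923399 254.0405366 ]
```

View pics/w2c.png

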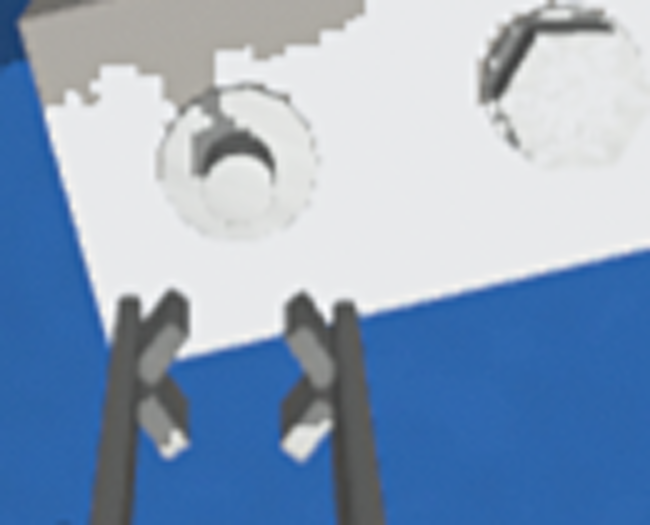

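Run:
```python
from h import *
K,_,m=model("wrist");C=np.load("w2.npy")
for n,u,v,z in [("stemtop",317.4,217.6,.051),("flange",317.6,212.4,.034),("tips",317.5,255,.138)]:print(n,ray(K,C,u,v,z).round(4))
plan([.4825,-.0655,.33],85.3)
```

```text
stemtop [ 0.4825 -0.065   0.051 ]
flange [ 0.4823 -0.0647  0.034 ]
tips [ 0.4829 -0.0652  0.138 ]
shift [-0.001  0.005  0.567] roll 0.0017 yawnow 85.61 j7 67.4
```

```bash
python3 -m handwheel '[{"hand":0.6,"x":0,"y":0,"z":0.2,"roll":0},{"hand":0.59,"x":0,"y":0,"z":0.4,"roll":0},{"hand":0.59,"x":0,"y":0,"z":0.6,"roll":0},{"hand":0.59,"x":0,"y":0,"z":0.8,"roll":0},{"hand":0.59,"x":0,"y":0,"z":0.9,"roll":0},{"hand":0.59,"x":0,"y":0,"z":0.98,"roll":0},{"hand":0.59,"x":0,"y":0,"z":0.98,"roll":0},{"hand":0.59,"x":0,"y":0,"z":0.98,"roll":0}]'
python3 -m handwheel '[{"hand":0.59,"x":0,"y":0,"z":0.015,"roll":0},{"hand":0.59,"x":0,"y":0,"z":0.03,"roll":0},{"hand":0.59,"x":0,"y":0,"z":0.03,"roll":0}]'
python3 - <<'E'
from h import *
cv2.imwrite("pics/w3.png",cams.grab_frame("wrist"))
I=cv2.imread("pics/w3.png")[170:300,230:410];cv2.imwrite("pics/w3c.png",cv2.resize(I,None,fx=4,fy=4,interpolation=2))
E
```

```text
clock: 6.05
ee_pos: [0.4826, -0.0669, 0.2891]
tcp_rot: [[-0.997, 0.078, 0.001], [0.078, 0.997, 0.0], [-0.001, 0.0, -1.0]]
wrist_force: [-0.4, 0.2, -1.4]
finger_gap: 0.0348
grip_force: 3.4
clock: 6.35
ee_pos: [0.4824, -0.0674, 0.2859]
tcp_rot: [[-0.997, 0.078, 0.0], [0.078, 0.997, -0.0], [-0.0, 0.0, -1.0]]
wrist_force: [-0.2, -0.2, -1.1]
finger_gap: 0.035
grip_force: 3.4
```

View pics/w3c.png

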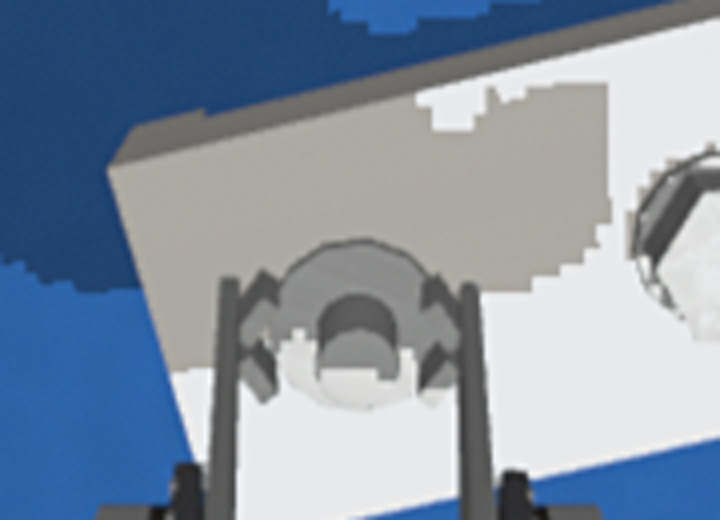

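The jaws straddle the stem, which sits at u≈357 against a jaw mid-line of 350 in the crop, so the tongs are about 1 mm too far to −y. I'll correct that, lower to the flange and close.

```bash
python3 -m handwheel '[{"hand":0.59,"x":0,"y":0.012,"z":0.01,"roll":0},{"hand":0.59,"x":0,"y":0.012,"z":0.015,"roll":0},{"hand":0.59,"x":0,"y":0.012,"z":0.015,"roll":0}]'
python3 -m handwheel '[{"hand":0.63,"x":0,"y":0,"z":0,"roll":0},{"hand":0.67,"x":0,"y":0,"z":0,"roll":0},{"hand":0.8,"x":0,"y":0,"z":0,"roll":0},{"hand":0.8,"x":0,"y":0,"z":0,"roll":0},{"hand":0.8,"x":0,"y":0,"z":0,"roll":0},{"hand":0.8,"x":0,"y":0,"z":0,"roll":0}]'
```

```text
clock: 6.7
ee_pos: [0.4824, -0.066, 0.2841]
tcp_rot: [[-0.997, 0.078, -0.0], [0.078, 0.997, 0.0], [0.0, 0.0, -1.0]]
wrist_force: [-0.1, 0.7, -0.4]
finger_gap: 0.0349
grip_force: 3.4
clock: 7.3
ee_pos: [0.4826, -0.066, 0.2843]
tcp_rot: [[-0.997, 0.078, 0.001], [0.078, 0.997, 0.0], [-0.001, 0.0, -1.0]]
wrist_force: [0.1, 0.0, 0.6]
finger_gap: 0.0278
grip_force: 60.7
```

```bash
python3 -m handwheel '[{"hand":0.8,"x":0,"y":0,"z":-0.15,"roll":0},{"hand":0.8,"x":0,"y":0,"z":-0.35,"roll":0},{"hand":0.8,"x":0,"y":0,"z":-0.65,"roll":0},{"hand":0.8,"x":0,"y":0,"z":-0.9,"roll":0}]'
python3 -m handwheel '[{"hand":0.8,"x":0,"y":0,"z":-0.3,"roll":0},{"hand":0.8,"x":0,"y":0,"z":-0.65,"roll":0},{"hand":0.8,"x":0,"y":0,"z":-0.9,"roll":0},{"hand":0.8,"x":0,"y":0,"z":-0.9,"roll":0}]'
python3 -c "
from h import *
plan([.543,-.273,.464],85.3);print(sense()['wrist_force'],sense()['finger_gap'])"
```

```text
clock: 7.7
ee_pos: [0.4819, -0.0662, 0.3751]
tcp_rot: [[-0.997, 0.078, -0.001], [0.078, 0.997, -0.0], [0.001, -0.0, -1.0]]
wrist_force: [0.5, -0.3, -1.2]
finger_gap: 0.0286
grip_force: 59.8
clock: 8.1
ee_pos: [0.4829, -0.066, 0.4671]
tcp_rot: [[-0.997, 0.079, 0.006], [0.079, 0.997, -0.001], [-0.006, -0.0, -1.0]]
wrist_force: [0.3, 0.4, -1.2]
finger_gap: 0.0282
grip_force: 59.8
shift [-0.761 -2.016  0.036] roll 0.001 yawnow 85.49 j7 71.6
[ 0.25834109  0.40524461 -1.17066407] 0.02824506830902329
```

```bash
python3 -m handwheel '[{"hand":0.8,"x":-0.1,"y":-0.3,"z":0,"roll":0},{"hand":0.8,"x":-0.25,"y":-0.67,"z":0,"roll":0}]'
python3 -m handwheel '[{"hand":0.8,"x":-0.13,"y":-0.35,"z":0,"roll":0},{"hand":0.8,"x":-0.25,"y":-0.67,"z":0,"roll":0}]'
python3 -m handwheel '[{"hand":0.8,"x":-0.13,"y":-0.35,"z":0,"roll":0},{"hand":0.8,"x":-0.2,"y":-0.55,"z":0,"roll":0},{"hand":0.8,"x":-0.26,"y":-0.67,"z":0,"roll":0},{"hand":0.8,"x":-0.26,"y":-0.67,"z":0,"roll":0},{"hand":0.8,"x":-0.26,"y":-0.67,"z":0,"roll":0}]'
python3 - <<'E'
from h import *
np.save("w4.npy",model("wrist")[1]);cv2.imwrite("pics/w4.png",cams.grab_frame("wrist"))
I=cv2.imread("pics/w4.png")[140:340,190:450];cv2.imwrite("pics/w4c.png",cv2.resize(I,None,fx=3,fy=3,interpolation=2))
K,C,_=model("wrist");s=sense();p=s["ee_pos"]+s["tcp_rot"]@np.array([0,0,.269]);print(p,proj(K,C,p))
E
```

```text
clock: 8.3
ee_pos: [0.5015, -0.1339, 0.4635]
tcp_rot: [[-0.997, 0.073, -0.002], [0.073, 0.997, 0.001], [0.002, 0.001, -1.0]]
wrist_force: [0.8, 0.0, -0.6]
finger_gap: 0.0285
grip_force: 59.7
clock: 8.5
ee_pos: [0.5213, -0.2055, 0.4626]
tcp_rot: [[-0.997, 0.079, -0.003], [0.079, 0.997, 0.0], [0.003, -0.0, -1.0]]
wrist_force: [-0.0, 0.2, -1.5]
finger_gap: 0.0283
grip_force: 59.7
clock: 9.0
ee_pos: [0.542, -0.2717, 0.4629]
tcp_rot: [[-0.997, 0.078, -0.003], [0.078, 0.997, 0.002], [0.003, 0.001, -1.0]]
wrist_force: [0.1, -0.4, -0.4]
finger_gap: 0.0281
grip_force: 59.7
[ 0.54161185 -0.27068078  0.19430064] [314.94728139 243.37531807]
```

View pics/w4c.png

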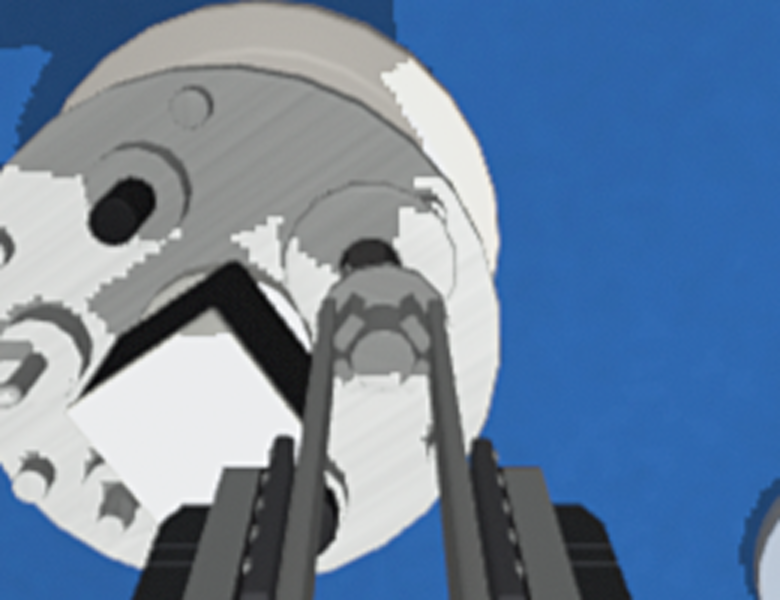

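Run:
```python
from h import *
K,_,m=model("wrist");C=np.load("w4.npy")
port=ray(K,C,313.2,229,.150);print("port",port)
s=sense();ax=np.array(s["tcp_rot"])[:,2]
for n,h,uv in [("tips/flangetop",.249,(318.8,245.7)),("stemtop",.232,(317.7,257.3))]:
    p=s["ee_pos"]+ax*h;print(n,p.round(4),proj(K,C,p).round(1),"seen",ray(K,C,*uv,p[2]).round(4))
Kt,Ct,_=model("top")
print("port top",ray(Kt,Ct,494.9,243.1,.15))
# lid ellipse centre estimates
```

```text
port [ 0.54411372 -0.27291873  0.15      ]
tips/flangetop [ 0.5417 -0.2707  0.2143] [315.8 254.5] seen [ 0.5363 -0.2686  0.2143]
stemtop [ 0.5417 -0.2707  0.2313] [315.8 265. ] seen [ 0.5373 -0.2694  0.2313]
port top [ 0.54493967 -0.27433965  0.15      ]
```

```bash
python3 -m handwheel '[{"hand":0.8,"x":-0.05,"y":-0.03,"z":0.1,"roll":0},{"hand":0.8,"x":-0.055,"y":-0.035,"z":0.25,"roll":0},{"hand":0.8,"x":-0.055,"y":-0.035,"z":0.36,"roll":0},{"hand":0.8,"x":-0.055,"y":-0.035,"z":0.36,"roll":0},{"hand":0.8,"x":-0.055,"y":-0.035,"z":0.36,"roll":0}]'
python3 - <<'E'
from h import *
np.save("w5.npy",model("wrist")[1]);cv2.imwrite("pics/w5.png",cams.grab_frame("wrist"))
I=cv2.imread("pics/w5.png")[190:310,240:400];cv2.imwrite("pics/w5c.png",cv2.resize(I,None,fx=5,fy=5,interpolation=2))
K,C,_=model("wrist");s=sense();ax=s["tcp_rot"][:,2]
for h in(.232,.249,.253,.269):
    p=s["ee_pos"]+ax*h;q=proj(K,C,p);print(h,p.round(4),q.round(1),((q-[240,190])*5).round(0))
q=proj(K,C,[.5445,-.2735,.15]);print("port",((q-[240,190])*5).round(0))
E
```

```text
clock: 9.55
ee_pos: [0.5478, -0.276, 0.428]
tcp_rot: [[-0.997, 0.078, -0.0], [0.078, 0.997, 0.0], [0.0, 0.0, -1.0]]
wrist_force: [-1.2, 0.3, -0.4]
finger_gap: 0.0279
grip_force: 59.7
0.232 [ 0.5481 -0.2761  0.1965] [314.7 264.4] [373. 372.]
0.249 [ 0.5481 -0.2761  0.1795] [314.8 253.9] [374. 320.]
0.253 [ 0.5481 -0.2761  0.1755] [314.8 251.7] [374. 308.]
0.269 [ 0.5481 -0.2761  0.1595] [314.9 243.4] [375. 267.]
port [393. 217.]
```

View pics/w5c.png

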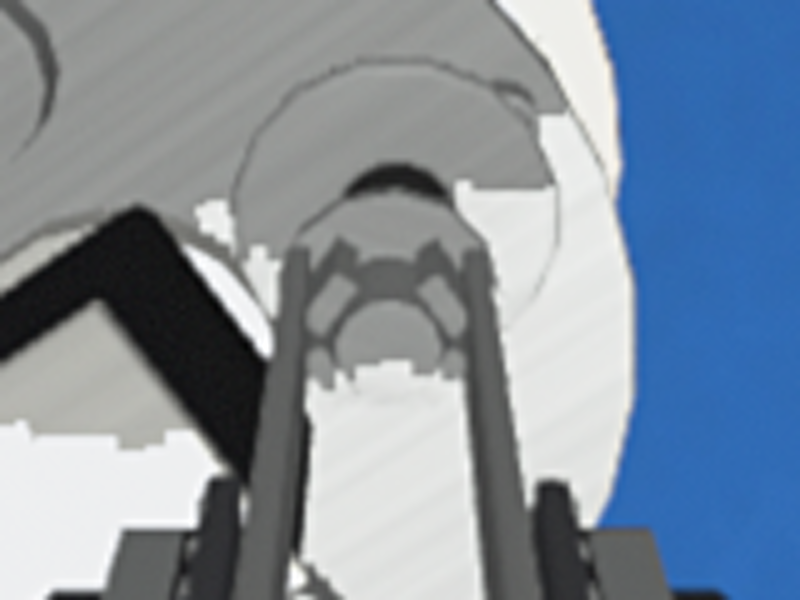

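```bash
python3 -m handwheel '[{"hand":0.8,"x":0.025,"y":0.007,"z":0.03,"roll":0},{"hand":0.8,"x":0.025,"y":0.007,"z":0.06,"roll":0},{"hand":0.8,"x":0.025,"y":0.007,"z":0.08,"roll":0},{"hand":0.8,"x":0.025,"y":0.007,"z":0.08,"roll":0},{"hand":0.8,"x":0.025,"y":0.007,"z":0.08,"roll":0}]'
python3 -m handwheel '[{"hand":0.8,"x":0,"y":0,"z":0.01,"roll":0},{"hand":0.8,"x":0,"y":0,"z":0.01,"roll":0}]'
python3 -m handwheel '[{"hand":0.8,"x":0,"y":0,"z":0.01,"roll":0},{"hand":0.8,"x":0,"y":0,"z":0.01,"roll":0}]'
```

```text
clock: 10.1
ee_pos: [0.5453, -0.2755, 0.4202]
tcp_rot: [[-0.997, 0.078, 0.0], [0.078, 0.997, 0.0], [-0.0, 0.0, -1.0]]
wrist_force: [0.2, 0.5, -1.3]
finger_gap: 0.0278
grip_force: 59.7
clock: 10.3
ee_pos: [0.5452, -0.2755, 0.4191]
tcp_rot: [[-0.997, 0.078, -0.0], [0.078, 0.997, 0.0], [0.0, 0.0, -1.0]]
wrist_force: [-0.6, 0.9, -1.0]
finger_gap: 0.0277
grip_force: 59.7
clock: 10.5
ee_pos: [0.5453, -0.2754, 0.4181]
tcp_rot: [[-0.997, 0.078, 0.0], [0.078, 0.997, 0.0], [-0.0, 0.0, -1.0]]
wrist_force: [0.7, -0.2, -1.1]
finger_gap: 0.0282
grip_force: 59.7
```

```bash
python3 -m handwheel '[{"hand":0.8,"x":0,"y":0,"z":0.01,"roll":0},{"hand":0.8,"x":0,"y":0,"z":0.01,"roll":0}]'
python3 -m handwheel '[{"hand":0.8,"x":0,"y":0,"z":0.01,"roll":0},{"hand":0.8,"x":0,"y":0,"z":0.01,"roll":0}]'
```

```text
clock: 10.7
ee_pos: [0.5453, -0.2754, 0.4171]
tcp_rot: [[-0.997, 0.078, 0.0], [0.078, 0.997, 0.0], [-0.0, 0.0, -1.0]]
wrist_force: [-0.1, 0.7, -1.2]
finger_gap: 0.0276
grip_force: 59.7
clock: 10.9
ee_pos: [0.5453, -0.2754, 0.4161]
tcp_rot: [[-0.997, 0.078, 0.0], [0.078, 0.997, 0.0], [-0.0, 0.0, -1.0]]
wrist_force: [0.6, -0.2, -0.8]
finger_gap: 0.0278
grip_force: 59.7
```

```bash
for i in 1 2; do python3 -m handwheel '[{"hand":0.8,"x":0,"y":0,"z":0.01,"roll":0},{"hand":0.8,"x":0,"y":0,"z":0.01,"roll":0}]' | egrep 'ee_pos|wrist'; done
```

```text
ee_pos: [0.5453, -0.2754, 0.4151]
wrist_force: [-0.5, 0.4, -0.8]
ee_pos: [0.5454, -0.2754, 0.4142]
wrist_force: [1.3, 0.9, 0.4]
```

```bash
python3 -m handwheel '[{"hand":0.8,"x":0,"y":0,"z":0.01,"roll":0},{"hand":0.8,"x":0,"y":0,"z":0.01,"roll":0}]' | egrep 'ee_pos|wrist'
```

```text
ee_pos: [0.5454, -0.2754, 0.4132]
wrist_force: [1.0, 0.6, -0.0]
```

```bash
python3 -m handwheel '[{"hand":0.8,"x":0,"y":0,"z":0.01,"roll":0},{"hand":0.8,"x":0,"y":0,"z":0.01,"roll":0}]' | egrep 'ee_pos|wrist'
```

```text
ee_pos: [0.5453, -0.2754, 0.4121]
wrist_force: [0.5, 0.4, -1.6]
```

```bash
python3 -m handwheel '[{"hand":0.8,"x":0,"y":0,"z":0.01,"roll":0},{"hand":0.8,"x":0,"y":0,"z":0.02,"roll":0},{"hand":0.8,"x":0,"y":0,"z":0.02,"roll":0}]' | egrep 'ee_pos|wrist'
```

```text
ee_pos: [0.5454, -0.2753, 0.41]
wrist_force: [1.9, 1.8, -0.3]
```

```bash
python3 -m handwheel '[{"hand":0.8,"x":0,"y":0,"z":0.01,"roll":0},{"hand":0.8,"x":0,"y":0,"z":0.02,"roll":0},{"hand":0.8,"x":0,"y":0,"z":0.02,"roll":0}]' | egrep 'ee_pos|wrist'
```

```text
ee_pos: [0.5454, -0.2753, 0.408]
wrist_force: [1.5, 0.5, -0.7]
```

```bash
python3 -m handwheel '[{"hand":0.8,"x":0,"y":0,"z":0.01,"roll":0},{"hand":0.8,"x":0,"y":0,"z":0.02,"roll":0},{"hand":0.8,"x":0,"y":0,"z":0.02,"roll":0}]' | egrep 'ee_pos|wrist'
```

```text
ee_pos: [0.5454, -0.2753, 0.4061]
wrist_force: [1.2, 1.6, 0.2]
```

```bash
for i in 1 2; do python3 -m handwheel '[{"hand":0.8,"x":0,"y":0,"z":0.005,"roll":0},{"hand":0.8,"x":0,"y":0,"z":0.005,"roll":0}]' | egrep 'ee_pos|wrist';done
```

```text
ee_pos: [0.5454, -0.2753, 0.4057]
wrist_force: [1.7, 1.9, 1.6]
ee_pos: [0.5454, -0.2753, 0.4052]
wrist_force: [2.1, 1.7, 1.7]
```

```bash
for i in 1 2; do python3 -m handwheel '[{"hand":0.8,"x":0,"y":0,"z":0.005,"roll":0},{"hand":0.8,"x":0,"y":0,"z":0.005,"roll":0}]' | egrep 'ee_pos|wrist';done
```

```text
ee_pos: [0.5454, -0.2753, 0.4047]
wrist_force: [2.7, 1.7, 2.7]
ee_pos: [0.5454, -0.2753, 0.4044]
wrist_force: [1.5, 2.5, 3.5]
```

```bash
python3 -m handwheel '[{"hand":0.8,"x":0,"y":0,"z":0.005,"roll":0},{"hand":0.8,"x":0,"y":0,"z":0.005,"roll":0}]' | egrep 'ee_pos|wrist'
```

```text
ee_pos: [0.5455, -0.2753, 0.4042]
wrist_force: [1.7, 2.4, 5.8]
```

```bash
for i in 1 2; do python3 -m handwheel '[{"hand":0.8,"x":0,"y":0,"z":0.004,"roll":0},{"hand":0.8,"x":0,"y":0,"z":0.004,"roll":0}]' | egrep 'ee_pos|wrist';done
```

```text
ee_pos: [0.5455, -0.2753, 0.4042]
wrist_force: [1.3, 3.5, 7.1]
ee_pos: [0.5455, -0.2752, 0.4041]
wrist_force: [0.6, 3.3, 9.4]
```

```bash
python3 -m handwheel '[{"hand":0.8,"x":0,"y":0,"z":0.004,"roll":0},{"hand":0.8,"x":0,"y":0,"z":0.004,"roll":0}]' | egrep 'ee_pos|wrist'
```

```text
ee_pos: [0.5456, -0.2751, 0.4039]
wrist_force: [1.2, 3.4, 10.0]
```

```bash
python3 -m handwheel '[{"hand":0.8,"x":0,"y":0,"z":0.004,"roll":0},{"hand":0.8,"x":0,"y":0,"z":0.008,"roll":0},{"hand":0.8,"x":0,"y":0,"z":0.008,"roll":0}]' | egrep 'ee_pos|wrist'
```

```text
ee_pos: [0.5457, -0.275, 0.4035]
wrist_force: [0.3, 3.4, 12.7]
```

```bash
python3 -m handwheel '[{"hand":0.8,"x":0,"y":0,"z":0.003,"roll":0},{"hand":0.8,"x":0,"y":0,"z":0.003,"roll":0},{"hand":0.8,"x":0,"y":0,"z":0.003,"roll":0}]' | egrep 'ee_pos|wrist'
```

```text
ee_pos: [0.5457, -0.275, 0.4034]
wrist_force: [-1.1, 3.0, 14.7]
```

```bash
python3 -m handwheel '[{"hand":0.8,"x":0,"y":0,"z":0.001,"roll":0},{"hand":0.8,"x":0,"y":0,"z":0.001,"roll":0},{"hand":0.8,"x":0,"y":0,"z":0.001,"roll":0},{"hand":0.8,"x":0,"y":0,"z":0.001,"roll":0},{"hand":0.8,"x":0,"y":0,"z":0.001,"roll":0},{"hand":0.8,"x":0,"y":0,"z":0.001,"roll":0}]' | egrep 'ee_pos|wrist'
python3 -m handwheel '[{"hand":0.8,"x":0,"y":0,"z":0,"roll":0},{"hand":0.8,"x":0,"y":0,"z":0,"roll":0},{"hand":0.8,"x":0,"y":0,"z":0,"roll":0},{"hand":0.8,"x":0,"y":0,"z":0,"roll":0},{"hand":0.8,"x":0,"y":0,"z":0,"roll":0},{"hand":0.8,"x":0,"y":0,"z":0,"roll":0},{"hand":0.8,"x":0,"y":0,"z":0,"roll":0},{"hand":0.8,"x":0,"y":0,"z":0,"roll":0}]' | egrep 'ee_pos|wrist'
```

```text
ee_pos: [0.5457, -0.275, 0.4034]
wrist_force: [-0.9, 4.4, 15.0]
ee_pos: [0.5457, -0.275, 0.4034]
wrist_force: [-0.2, 4.1, 14.8]
```

```bash
python3 -m handwheel '[{"hand":0.8,"x":0,"y":0,"z":-0.01,"roll":0},{"hand":0.8,"x":0,"y":0,"z":-0.018,"roll":0},{"hand":0.8,"x":0,"y":0,"z":-0.018,"roll":0}]' | egrep 'ee_pos|wrist'
python3 -m handwheel '[{"hand":0.64,"x":0,"y":0,"z":0,"roll":0},{"hand":0.62,"x":0,"y":0,"z":0,"roll":0},{"hand":0.6,"x":0,"y":0,"z":0,"roll":0},{"hand":0.59,"x":0,"y":0,"z":0,"roll":0},{"hand":0.59,"x":0,"y":0,"z":0,"roll":0},{"hand":0.59,"x":0,"y":0,"z":0,"roll":0},{"hand":0.59,"x":0,"y":0,"z":0,"roll":0}]'
```

```text
ee_pos: [0.5456, -0.2752, 0.4035]
wrist_force: [1.9, 3.9, 6.1]
clock: 17.2
ee_pos: [0.5449, -0.2757, 0.4026]
tcp_rot: [[-0.997, 0.078, -0.001], [0.078, 0.997, -0.0], [0.001, -0.0, -1.0]]
wrist_force: [-0.3, 0.1, 0.5]
finger_gap: 0.0348
grip_force: 2.8
```

```bash
python3 -m handwheel '[{"hand":0.59,"x":0,"y":0,"z":-0.05,"roll":0},{"hand":0.59,"x":0,"y":0,"z":-0.12,"roll":0},{"hand":0.59,"x":0,"y":0,"z":-0.25,"roll":0},{"hand":0.59,"x":0,"y":0,"z":-0.45,"roll":0},{"hand":0.59,"x":0,"y":0,"z":-0.6,"roll":0},{"hand":0.59,"x":0,"y":0,"z":-0.6,"roll":0}]'
python3 - <<'E'
from h import *
np.save("w6.npy",model("wrist")[1]);cv2.imwrite("pics/w6.png",cams.grab_frame("wrist"))
cv2.imwrite("pics/s6.png",cams.grab_frame("side"))
I=cv2.imread("pics/w6.png")[150:330,190:430];a=cv2.resize(I,(640,480),interpolation=2)
I=cv2.imread("pics/s6.png")[290:400,330:470];b=cv2.resize(I,(160,126),interpolation=2)
M=np.zeros((600,800,3),np.uint8);M[:480,:640]=a;M[474:600,640:800]=b;cv2.imwrite("pics/m6.png",M)
plan([.478,.307,.464],85.3)
E
```

```text
clock: 17.8
ee_pos: [0.546, -0.2755, 0.4664]
tcp_rot: [[-0.997, 0.078, 0.006], [0.078, 0.997, -0.002], [-0.006, -0.002, -1.0]]
wrist_force: [0.3, 0.2, -0.4]
finger_gap: 0.0352
grip_force: 3.3
shift [ 1.125  5.754 -0.008] roll 0.0012 yawnow 85.51 j7 92.9
```

View pics/m6.png

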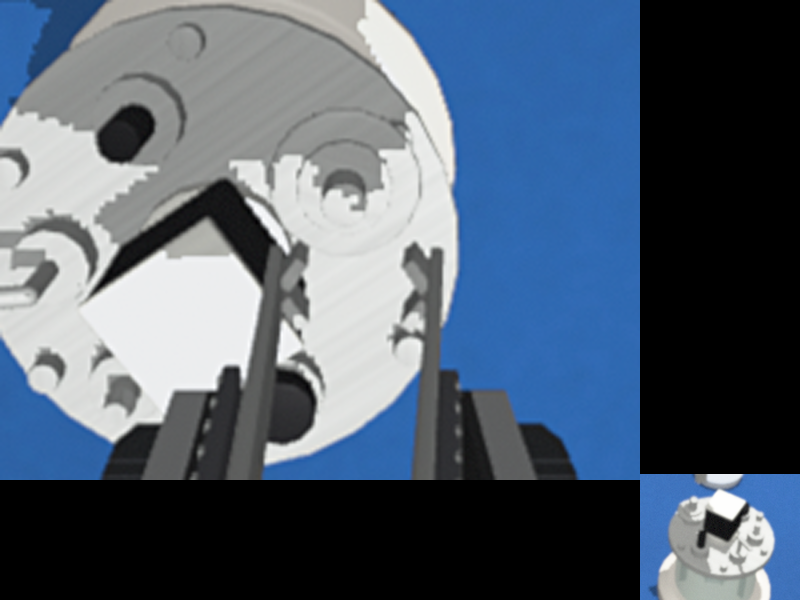

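The plug stands flush and concentric in the port at crop (348,185). The tongs came away open, with jaw apexes at about (283,287) and (427,287). Next I'll check how the tongs hang relative to the tool axis.

```bash
python3 - <<'E'
from h import *
K,_,m=model("wrist");C=np.load("w6.npy");s=sense();R=s["tcp_rot"];print(s["ee_pos"],s["clock"])
for h in(.249,.242,.235):
    p=s["ee_pos"]+R[:,2]*h;q=ray(K,C,323.1,257.6,p[2]);print(h,proj(K,C,p).round(1),"offset in tool axes mm",(1000*R.T@(q-p)).round(1))
E
python3 -m handwheel '[{"hand":0.62,"x":0.05,"y":0.2,"z":0,"roll":0},{"hand":0.64,"x":0.1,"y":0.5,"z":0,"roll":0},{"hand":0.64,"x":0.19,"y":0.96,"z":0,"roll":0}]' | egrep 'ee_pos|wrist'
python3 -m handwheel '[{"hand":0.64,"x":0.1,"y":0.48,"z":0,"roll":0},{"hand":0.64,"x":0.19,"y":0.96,"z":0,"roll":0}]' | egrep 'ee_pos|wrist'
python3 -m handwheel '[{"hand":0.64,"x":0.1,"y":0.48,"z":0,"roll":0},{"hand":0.64,"x":0.19,"y":0.96,"z":0,"roll":0}]' | egrep 'ee_pos|wrist'
python3 -m handwheel '[{"hand":0.64,"x":0.1,"y":0.48,"z":0,"roll":0},{"hand":0.64,"x":0.19,"y":0.96,"z":0,"roll":0}]' | egrep 'ee_pos|wrist'
python3 -m handwheel '[{"hand":0.64,"x":0.1,"y":0.48,"z":0,"roll":0},{"hand":0.64,"x":0.19,"y":0.96,"z":0,"roll":0}]' | egrep 'ee_pos|wrist'
python3 -m handwheel '[{"hand":0.64,"x":0.1,"y":0.48,"z":0.1,"roll":0},{"hand":0.64,"x":0.19,"y":0.96,"z":0.4,"roll":0},{"hand":0.64,"x":0.19,"y":0.96,"z":0.8,"roll":0},{"hand":0.64,"x":0.19,"y":0.96,"z":1,"roll":0},{"hand":0.64,"x":0.19,"y":0.96,"z":1,"roll":0}]'
python3 - <<'E'
from h import *
plan([.4795,.307,.265],85.3)
np.save("w7.npy",model("wrist")[1]);cv2.imwrite("pics/w7.png",cams.grab_frame("wrist"))
K,C,_=model("wrist");s=sense();print(proj(K,C,s["ee_pos"]+s["tcp_rot"]@[0,0,.249]))
E
```

```text
[ 0.54511724 -0.27548458  0.46349756] 17.9
0.249 [315.3 248.8] offset in tool axes mm [-5.6  4.7  0. ]
0.242 [315.2 252.8] offset in tool axes mm [-3.   4.6  0. ]
0.235 [315.2 257. ] offset in tool axes mm [-0.3  4.4 -0. ]
ee_pos: [0.5332, -0.18, 0.4618]
wrist_force: [0.4, 1.0, -0.3]
ee_pos: [0.5215, -0.0796, 0.4622]
wrist_force: [0.9, 1.1, -1.6]
ee_pos: [0.51, 0.0177, 0.4624]
wrist_force: [0.4, 0.8, -0.2]
ee_pos: [0.4986, 0.1149, 0.4624]
wrist_force: [1.3, -0.4, -1.6]
ee_pos: [0.4872, 0.2121, 0.4623]
wrist_force: [1.1, 0.2, -1.6]
clock: 19.5
ee_pos: [0.4752, 0.307, 0.3593]
tcp_rot: [[-0.997, 0.077, -0.007], [0.077, 0.997, -0.005], [0.006, -0.006, -1.0]]
wrist_force: [-0.1, -1.0, 0.0]
finger_gap: 0.0306
grip_force: 7.0
shift [-0.049  0.009  0.943] roll 0.0017 yawnow 85.6 j7 28.2
[314.80325884 253.91852179]
```

```bash
python3 -m handwheel '[{"hand":0.64,"x":-0.02,"y":-0.01,"z":0.15,"roll":0},{"hand":0.64,"x":-0.02,"y":-0.01,"z":0.3,"roll":0},{"hand":0.64,"x":-0.02,"y":-0.01,"z":0.3,"roll":0},{"hand":0.64,"x":-0.02,"y":-0.01,"z":0.3,"roll":0}]' | egrep 'ee_pos|wrist'
python3 - <<'E'
from h import *
plan([.4796,.304,.257],85.5)
a=cv2.imread("pics/w2.png");b=cams.grab_frame("wrist");cv2.imwrite("pics/w8.png",b)
# tongs stay fixed in the hand's camera: match leg/jaw patches
for n,(u0,v0,u1,v1) in {"jaws":(290,236,346,276),"Lleg":(285,250,305,330),"bow":(270,360,365,440),"Rleg":(332,250,352,330)}.items():
    t=cv2.Canny(a[v0:v1,u0:u1],60,160);w=cv2.Canny(b[v0-15:v1+15,u0-15:u1+15],60,160)
    t,w=[cv2.GaussianBlur(i.astype(np.float32),(0,0),1.2) for i in(t,w)]
    r=cv2.matchTemplate(w,t,cv2.TM_CCOEFF_NORMED);_,mx,_,l=cv2.minMaxLoc(r);print(n,mx,np.array(l)-15)
E
```

```text
ee_pos: [0.479, 0.3065, 0.3344]
wrist_force: [0.0, 0.1, -0.4]
shift [-0.007 -0.025  0.774] roll -0.0001 yawnow 85.47 j7 27.1
jaws 0.5791867971420288 [2 3]
Lleg 0.777513861656189 [1 2]
bow 0.49102336168289185 [-3  0]
Rleg 0.5850062370300293 [2 5]
```

```bash
python3 -m handwheel '[{"hand":0.64,"x":0.003,"y":-0.015,"z":0.1,"roll":0},{"hand":0.64,"x":0.003,"y":-0.015,"z":0.2,"roll":0},{"hand":0.64,"x":0.003,"y":-0.015,"z":0.28,"roll":0},{"hand":0.64,"x":0.003,"y":-0.015,"z":0.36,"roll":0},{"hand":0.64,"x":0.003,"y":-0.015,"z":0.36,"roll":0}]' | egrep 'ee_pos|wrist'
```

```text
ee_pos: [0.4777, 0.3048, 0.2956]
wrist_force: [0.1, 0.4, -1.4]
```

```bash
python3 -m handwheel '[{"hand":0.64,"x":0,"y":0,"z":0.1,"roll":0},{"hand":0.64,"x":0,"y":0,"z":0.2,"roll":0},{"hand":0.64,"x":0,"y":0,"z":0.28,"roll":0},{"hand":0.64,"x":0,"y":0,"z":0.36,"roll":0},{"hand":0.64,"x":0,"y":0,"z":0.36,"roll":0}]' | egrep 'ee_pos|wrist'
```

```text
ee_pos: [0.4777, 0.3048, 0.2598]
wrist_force: [-0.7, -0.0, -1.4]
```

```bash
python3 -m handwheel '[{"hand":0.64,"x":0,"y":0,"z":0.015,"roll":0},{"hand":0.64,"x":0,"y":0,"z":0.025,"roll":0},{"hand":0.64,"x":0,"y":0,"z":0.025,"roll":0}]' | egrep 'ee_pos|wrist'
python3 -m handwheel '[{"hand":0.59,"x":0,"y":0,"z":0,"roll":0},{"hand":0.55,"x":0,"y":0,"z":0,"roll":0},{"hand":0.5,"x":0,"y":0,"z":0,"roll":0},{"hand":0.4,"x":0,"y":0,"z":0,"roll":0},{"hand":0.2,"x":0,"y":0,"z":0,"roll":0},{"hand":0.2,"x":0,"y":0,"z":0,"roll":0},{"hand":0.2,"x":0,"y":0,"z":0,"roll":0},{"hand":0.2,"x":0,"y":0,"z":0,"roll":0}]'
```

```text
ee_pos: [0.4782, 0.3052, 0.2588]
wrist_force: [0.3, 0.8, -0.5]
clock: 22.1
ee_pos: [0.4781, 0.3051, 0.2586]
tcp_rot: [[-0.997, 0.078, -0.0], [0.078, 0.997, 0.0], [0.0, 0.0, -1.0]]
wrist_force: [-0.0, 0.7, -0.2]
finger_gap: 0.0685
grip_force: 0.0
```

```bash
python3 -m handwheel '[{"hand":0.2,"x":0,"y":0,"z":-0.2,"roll":0},{"hand":0.2,"x":0,"y":0,"z":-0.5,"roll":0},{"hand":0.1,"x":0,"y":0,"z":-0.98,"roll":0},{"hand":0,"x":0,"y":0,"z":-0.98,"roll":0}]' | egrep 'ee_pos|wrist'
python3 -m handwheel '[{"hand":0,"x":0,"y":0,"z":-0.47,"roll":0},{"hand":0,"x":0,"y":0,"z":-0.47,"roll":0},{"hand":0,"x":0,"y":0,"z":-0.47,"roll":0},{"hand":0,"x":0,"y":0,"z":-0.47,"roll":0},{"hand":0,"x":0,"y":0,"z":-0.47,"roll":0}]' | egrep 'ee_pos|wrist'
python3 - <<'E'
from h import *
K,C,_=model("wrist");b=cams.grab_frame("wrist");cv2.imwrite("pics/w9.png",b)
a=cv2.imread("pics/w1.png");C1=np.load("w1.npy")
t=a[218:266,292:360];r=cv2.matchTemplate(b[150:340,220:430],t,cv2.TM_CCOEFF_NORMED);_,mx,_,l=cv2.minMaxLoc(r)
c=np.array(l)+[220,150]+[34,24]
print(mx,c,"bow now",ray(K,C,*c,.13).round(4),"before",ray(K,C1,326,242,.13).round(4))
# plate
t=a[160:215,262:385];r=cv2.matchTemplate(b[100:300,200:450],t,cv2.TM_CCOEFF_NORMED);_,mx,_,l=cv2.minMaxLoc(r);print(mx,np.array(l)+[200,100]-[262,160])
# side camera before/after
s0=cv2.imread("pics/side0.png");s1=cams.grab_frame("side");t0=cv2.imread("pics/top0.png");t1=cams.grab_frame("top")
t=s0[166:225,210:238];r=cv2.matchTemplate(s1[150:240,195:255],t,cv2.TM_CCOEFF_NORMED);_,mx,_,l=cv2.minMaxLoc(r);print("side tongs",mx,np.array(l)+[195,150]-[210,166])
for n,x,y in(("top",t0,t1),("side",s0,s1)):
    d=cv2.morphologyEx((cv2.absdiff(x,y).max(2)>45).astype(np.uint8),cv2.MORPH_OPEN,np.ones((2,2)));k,_,st,_=cv2.connectedComponentsWithStats(d);print(n,st[1:][st[1:,4]>12].tolist())
E
```

```text
ee_pos: [0.4795, 0.3067, 0.3621]
wrist_force: [0.3, 1.9, 0.6]
ee_pos: [0.4778, 0.3047, 0.4022]
wrist_force: [-0.6, 0.6, 0.2]
0.91448974609375 [320 238] bow now [0.4749 0.3077 0.13  ] before [0.4745 0.3079 0.13  ]
0.9589263200759888 [-4 -4]
side tongs 0.9512445330619812 [0 0]
top [[0, 186, 376, 294, 57205], [491, 240, 7, 9, 31], [496, 240, 6, 7, 22], [366, 284, 9, 5, 31], [184, 295, 6, 6, 21]]
side [[0, 0, 77, 195, 8205], [186, 0, 46, 141, 4264], [79, 4, 27, 31, 584], [75, 34, 40, 76, 1896], [44, 186, 79, 157, 4609], [21, 198, 16, 52, 217], [41, 217, 188, 190, 8124], [288, 301, 7, 5, 31], [374, 310, 7, 4, 26], [374, 316, 7, 4, 25], [373, 321, 9, 5, 25], [11, 421, 24, 19, 166], [0, 437, 7, 5, 26]]
```

The tongs stand where they were, the only changes are the plug leaving the rack and sitting in the port, and nothing else has moved.

```bash
python3 -c "
from h import *
print(ticket.sign_off())"
```

```text
the job is handed in; nothing more can be done
None
```

The plug sits flush in the open port, its seal bedded with about 15 N for over a second. The tongs are back in their stand, tips down; before-and-after pictures show nothing else moved, and the job was handed in at about 23 s.

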